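# Spin-check an indexing turntable and park it on its mark

## Robot

A 6-joint arm with a two-finger parallel gripper is mounted at the origin on the work surface. World frame = base frame: x ahead of the robot, y to its left, z up, the work surface at z = 0. Lengths are in mm, angles in rad, forces in N, time in s.
With the tool pointing down it reaches from about 350 to 975 mm from the base axis. Payload 7.1 kg.
Tool frame: the origin (TCP) lies on the front face of the gripper's body, between the roots of the fingers; the fingertips stand 80 mm ahead of it and the grasp point (between the pads) lies 61 mm ahead of it (env.tips_ahead is the distance from the TCP to the fingertips, in mm); z points along the fingers, y is the direction in which the jaws open and shut (so a half turn about z gives the same grasp; the last joint's range is limited). The gripper opens to 88 mm and grips with 3 to 60 N. Pads are 20 mm wide; open, the fingers measure 115 mm over their backs; the gripper's body (75 mm by 178 mm) begins 61 mm behind the grasp point.
Start: joints at [1.156, 0.423, 1.63, -0, 1.089, -0.019], TCP at [240.934, 576.677, 302.675] pointing down, gripper open.
Joint ranges: [-3, 3], [-0.9, 2.11], [0.09, 2.58], [-1.31, 4.45], [0.11, 2.69], [-2.54, 2.54]. Speed limits (rad/s): [2.39, 2.39, 3.01, 3.14, 3.14, 3.14].

## Interface

Orientations are given as a unit quaternion [x, y, z, w].
In Python, from station import env, set_gripper, viewer, workorder gives the robot as it stands. Calls block until the motion is done:
- env.reach(position, orientation): joint-space move of the TCP to a pose.
- env.move_l(position, rot=None, rate=150, f_stop=None): straight line of the TCP; rot=None keeps the orientation; rate is the mean speed in mm/s. With f_stop (N) it stops when the force on the tool has changed by that much, and returns True; else False.
- env.move_joints(angles): joint-space move.
- set_gripper(opening): finger opening in mm; the grip force is fixed at half the most; returns when the fingers have stopped.
- env.hold(seconds).
- env.ik(position, orientation): joint angles nearest the present ones, or None.
- env.read_state(): the state.
- viewer.camera(name): name is "scene" or "top"; returns the picture (384x512x3 uint8, blue, green, red); there is no depth.
- viewer.camera_params(name): a dict with "fx", "fy", "cx", "cy" (pixels), "dist" ([k1, k2, p1, p2, k3] as OpenCV has them; the pictures are not rectified), "pose" (4x4, takes a point from camera to world coordinates). Camera axes: x right, y up, looking along -z (the intrinsics and any distortion apply to the point x, -y, -z); pixel columns grow to the right and rows downward; lengths in mm; the calibration is good to about 2 mm. A picture is of the moment at which its call begins. camera_params takes no time and is no camera call.
A pose or a line that the arm cannot do raises env.IKError and nothing moves.
- workorder.sign_off(): hands the job in, once; it reports no verdict.
The state is a dict: "time_s": time; "qpos": joint angles; "dq": joint speeds; "tau": joint torques, N m; "tool_pos": TCP position; "orientation": TCP orientation; "force": force on the tool from outside, world axes, zero at the start; "wrist_torque": the same for the moment, N m; "width": finger opening in mm.
Only numpy, scipy, OpenCV 4.12 (cv2) and the standard library are available. Lean on these libraries where they do the work, as an engineer would, in place of code of your own. Each camera call takes 0.05 s, during which the arm holds its last target. There are 200 camera calls.

## Task

Check the turntable's bearing and park it: flick one of its blue pins so that the disc spins briskly on its own for a good second or more, then, while it is still turning, brake it with a light fingertip on the black rim as the red mark comes up to the yellow pointer, so that it stops with the mark in front of the pointer, and take the finger away. The pins are only for the flick, given while the mark is well away from the pointer, and the disc's face is touched only while the mark is close to the pointer (within about a tenth of a turn); a small correction by fingertip there is fine. Grasp and lift nothing, press the rim gently, and leave everything else where it stands.

Things in the scene. Friction and masses are not known exactly. Their poses are not given: they have to be found in the camera images.
- turntable: dark steel base plate 280 x 340 x 20 mm of the turntable, fixed to the table. Origin: centre of its underside, on the disc's vertical axis; x points from the axis to the pointer. A grey post (40 mm wide, its faces 125 to 139 mm from the axis) with the yellow pointer on it stands on its +x edge, up to 74 mm above the table
- pointer (a point): the place where the red mark must stop: on the rim just in front of the yellow pointer's tip, 105 mm from the disc's axis, 60 mm above the table (the tip itself begins 112 mm from the axis and lies between 68 and 74 mm above the table)
- disc: the turntable's disc, 230 mm across, 2.6 to 4 kg in all, turning either way without limit. Grippy black rubber rim (80 to 115 mm radius), bright middle; the upper face is level, 60 mm above the table. Origin on the axis, 22 mm below that face; z up, x points to the red mark. It coasts, losing about a twelfth of its speed each second; the face yields 1 mm per 3 N (8 mm at most); a few newtons on the rim stop it within 0.2 s
- mark (a point): the red mark on the rim, a bar 34 x 12 mm along the radius; this point lies 105 mm from the axis, on the upper face
- pin_a (a point): blue upright pin on the disc, 14 mm across, 30 mm tall, 55 mm from the axis, 90 degrees counter-clockwise from the mark seen from above; this point is its foot on the face. It turns with the disc
- pin_b (a point): the other blue pin, alike, on the opposite side, 90 degrees clockwise from the mark; this point is its foot on the face
- step_block: small brass block 34 x 24 x 16 mm standing on a near corner of the turntable's base plate; origin under its centre
- weight: steel knobbed weight, 32 mm wide, 42 mm tall, standing on a near corner of the base plate; origin under its centre
- jar: amber jar with a white cap, 44 mm wide, 55 mm tall; origin under its centre
- objective: brass microscope objective, 34 mm wide, 46 mm tall, standing; origin under its centre
- wafer_box: round clear box with a blue cover, 72 mm wide, 24 mm tall; origin under its centre
- sample_case: grey case 60 x 45 x 25 mm; origin under its centre
- driver: screwdriver lying on the table; origin near its middle

How it is judged:
By the outcome, as a careful person would: the job done as asked, in the order asked, and still so for the second after the job is handed in, with the robot touching nothing.
It also fails if it takes over 64 s, if anything falls off the work surface, if the arm or the gripper's body presses on something with over 40 N, if the wrist force passes 120 N, or if a joint passes its speed limit or range.

## Working session

There is one attempt and no reset: what is moved stays moved. The work goes in short steps, each a Python script; the robot and the scene stay as the last script left them, time stands still between calls to the robot, and variables do not carry over. Pictures are saved under pics/ and viewed, about 8 in all and at most 12, crops included, and the job is handed in when it is done.

```bash
ls; mkdir -p pics
python3 - <<'E'
from station import env,viewer
import cv2,numpy as np
for n in("scene","top"):
    cv2.imwrite(f"pics/{n}0.png",viewer.camera(n)); p=viewer.camera_params(n); print(n,{k:(np.round(v,3).tolist()) for k,v in p.items()})
s=env.read_state();print(s)
E
```

```text
pics
scene {'fx': 386.726, 'fy': 386.726, 'cx': 256.541, 'cy': 187.549, 'dist': [-0.088, 0.0, 0.0, 0.0, 0.0], 'pose': [[-0.832, -0.359, 0.422, 957.801], [0.554, -0.555, 0.62, 640.341], [0.012, 0.75, 0.661, 773.484], [0.0, 0.0, 0.0, 1.0]]}
top {'fx': 350.357, 'fy': 350.357, 'cx': 251.208, 'cy': 191.56, 'dist': [-0.101, 0.0, 0.0, 0.0, 0.0], 'pose': [[0.011, 0.998, -0.069, 459.246], [-1.0, 0.013, 0.02, 16.745], [0.021, 0.069, 0.997, 1285.88], [0.0, 0.0, 0.0, 1.0]]}
{'time_s': 0.1, 'qpos': array([ 1.15600731e+00,  4.23755824e-01,  1.63057613e+00, -1.99873620e-07,
        1.08858431e+00, -1.89871185e-02]), 'dq': array([ 0.00097427, -0.00043225, -0.00327905, -0.00107248, -0.00198337,
       -0.00278671]), 'tau': array([ 7.08367952e-04, -5.45613778e+01, -2.74330205e+01,  6.46234606e-02,
        1.87375856e-02, -3.26438908e-05]), 'tool_pos': array([240.78638756, 576.35187899, 301.99943523]), 'orientation': array([ 1.96611597e-01,  9.80481230e-01, -6.46318076e-04, -1.42328228e-04]), 'force': array([0.26041886, 0.20921105, 0.41392722]), 'wrist_torque': array([ 0.01985478, -0.01227314, -0.01727263]), 'width': 87.47434250919338}
```

View pics/top0.png

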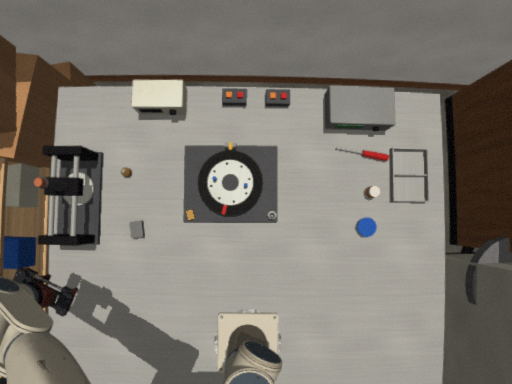

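View pics/scene0.png

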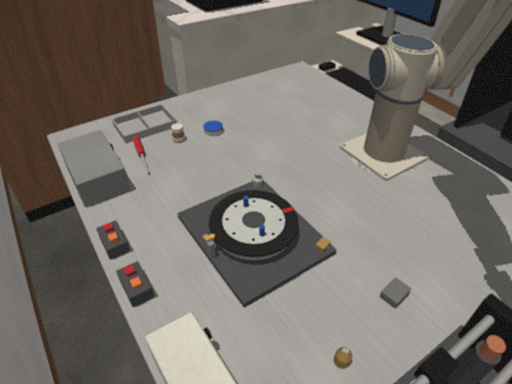

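The top view shows the disc at about (230,182), the pointer at (230,146) on the far side and the mark at (224,210), nearly opposite it. The pins are at about (246,186) and (214,179). The scene view agrees. Next I'll measure these.

```bash
cat > h.py <<'E'
import cv2,numpy as np
from station import env,viewer,set_gripper,workorder
def pix(P,cam):
    p=viewer.camera_params(cam);q=np.linalg.inv(p["pose"])@np.c_[np.atleast_2d(P),np.ones(len(np.atleast_2d(P)))].T
    K=np.array([[p["fx"],0,p["cx"]],[0,p["fy"],p["cy"]],[0,0,1]])
    return cv2.projectPoints((q[:3]*[[1],[-1],[-1]]).T.copy(),np.zeros(3),np.zeros(3),K,np.array(p["dist"]))[0][:,0]
def ray(uv,cam,z):
    p=viewer.camera_params(cam);K=np.array([[p["fx"],0,p["cx"]],[0,p["fy"],p["cy"]],[0,0,1]])
    n=cv2.undistortPoints(np.array(uv,float).reshape(-1,1,2),K,np.array(p["dist"]))[:,0]
    T=np.array(p["pose"]);d=np.c_[n[:,0],-n[:,1],-np.ones(len(n))]@T[:3,:3].T
    return (T[:3,3]+d*((z-T[2,3])/d[:,2])[:,None])[:,:2]
def masks(im):
    b,g,r=[im[...,i].astype(int) for i in range(3)]
    return dict(white=(im.min(2)>150),red=(r>90)&(g<.45*r)&(b<.45*r),blue=(b>60)&(r<.6*b)&(g<.75*b),
                yellow=(r>120)&(g>.5*r)&(g<.85*r)&(b<.45*r))
def find(im,m,cam,z,c,r0,r1):
    """world points of mask pixels at height z lying r0..r1 from c"""
    v,u=np.nonzero(masks(im)[m]); 
    if len(u)==0: return np.zeros((0,2))
    P=ray(np.c_[u,v],cam,z);d=np.hypot(*(P-c).T);return P[(d>r0)&(d<r1)]
E
python3 - <<'E'
from h import *
for cam in("top","scene"):
    im=cv2.imread(f"pics/{cam}0.png")
    m=masks(im)["white"].astype(np.uint8)
    roi=np.zeros_like(m); c0=(230,182) if cam=="top" else (254,220); cv2.circle(roi,c0,27 if cam=="top" else 37,1,-1)
    cs=max(cv2.findContours(m*roi,cv2.RETR_EXTERNAL,cv2.CHAIN_APPROX_NONE)[0],key=cv2.contourArea)
    W=ray(cs[:,0],cam,60).astype(np.float32)
    c,R=cv2.minEnclosingCircle(W); (e,ax,_)=cv2.fitEllipse(W)
    print(cam,"centre",c,R,"ell",e,ax); c=np.array(e)
    for k,z,a,b in(("red",60,75,120),("blue",75,30,80),("yellow",71,95,145)):
        P=find(im,k,cam,z,c,a,b)
        if k=="blue":
            if len(P)>1:
                A=P[P[:,1]>c[1]];B=P[P[:,1]<=c[1]]
                for Q in(A,B):
                    if len(Q):d=Q.mean(0)-c;print(k,len(Q),Q.mean(0),np.hypot(*d),np.degrees(np.arctan2(d[1],d[0])))
        elif len(P):d=P.mean(0)-c;print(k,len(P),P.mean(0),np.hypot(*d),np.degrees(np.arctan2(d[1],d[0])))
im=cv2.imread("pics/top0.png")[130:230,175:285];a=cv2.resize(im,None,fx=4,fy=4,interpolation=cv2.INTER_NEAREST)
cv2.imwrite("pics/c1.png",a)
E
```

```text
top centre (576.966064453125, 67.38165283203125) 79.22203826904297 ell (577.2465209960938, 67.42996215820312) (154.89926147460938, 155.1720733642578)
red 43 [480.25409143  88.00018144] 99.14971162246808 168.0260905402996
blue 10 [587.96018046 122.36287247] 55.967911654458305 78.96404068410932
blue 10 [566.36637026  14.4674387 ] 54.06853586888168 -101.60882959424387
yellow 22 [702.63733138  68.5658639 ] 125.39595528231017 0.5190220484263038
scene centre (576.9803466796875, 67.88651275634766) 79.04589080810547 ell (577.3093872070312, 70.09856414794922) (149.5243682861328, 157.52938842773438)
red 48 [480.96509966  87.10317671] 97.83342266798331 169.99047485611484
blue 45 [586.79865936 119.73309193] 50.533480328082206 79.17663428507386
blue 47 [562.92132391   9.56571628] 62.21930597629264 -103.37053251735475
yellow 41 [702.74787426  68.40657657] 125.44989778918065 -0.7727920753229078
```

View pics/c1.png

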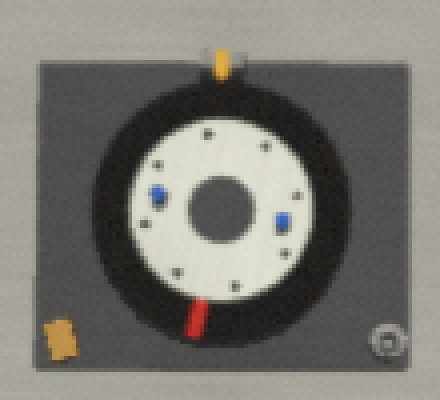

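```bash
cat >> h.py <<'E'
C=np.array([577.,67.5]);Q=[0,1,0,0]
def mark():
    t=env.read_state()["time_s"];im=viewer.camera("scene");P=find(im,"red","scene",60,C,78,118)
    if len(P)<15:return t,None,len(P)
    d=P.mean(0)-C;return t,np.degrees(np.arctan2(d[1],d[0]))%360,len(P)
def T():return env.read_state()["time_s"]
E
python3 - <<'E'
from h import *
set_gripper(0);print(T())
env.reach([540,9,220],Q);print(T())
t=T();env.move_l([540,9,200],rate=60,f_stop=3);print("20@60",T()-t)
t=T();env.move_l([540,9,190],rate=60,f_stop=3);print("10@60",T()-t)
t=T();env.move_l([540,9,180],rate=30);print("10@30",T()-t)
env.move_l([540,9,148.7],rate=80);s=env.read_state();print(s["time_s"],s["tool_pos"],s["width"],s["force"],mark())
cv2.imwrite("pics/p2.png",viewer.camera("scene")[100:330,100:400])
E
```

```text
1.4417
3.75
20@60 0.48329999999999984
10@60 0.3167
10@30 0.48329999999999984
5.575 [539.80824889   9.0001405  148.20040563] 0.433044540807999 [ 0.76211201 -0.73962242  0.17140387] (5.575, np.float64(168.21257472485092), 36)
```

View pics/p2.png

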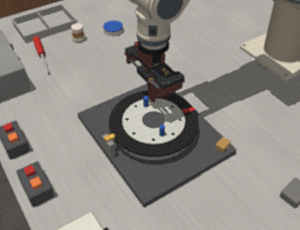

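The closed fingers stand just behind the right-hand pin, at about (147,95) in the crop, and touch nothing. Now the flick.

Run:
```python
from h import *
import math
t=T();env.move_l([615,9,148.7],rate=95);print("flick",t,T())
m=[mark()]
env.move_l([615,9,178],rate=200);m+=[mark()]
env.move_l([530,30,178],rate=250);m+=[mark()]
env.move_l([479.5,67.5,178],rate=250);m+=[mark()]
env.move_l([479.5,67.5,148],rate=200);m+=[mark()]
for x in m:print(x)
s=env.read_state();print(s["time_s"],s["tool_pos"],s["force"])
```

```text
flick 5.675 6.6167
(6.6167, np.float64(323.5802696301302), 53)
(6.9667, np.float64(42.24352562923015), 68)
(7.5167, np.float64(160.33824815427772), 34)
(7.9667, np.float64(253.18486770668062), 42)
(8.3167, np.float64(323.05494158416053), 55)
8.3667 [480.20731175  67.12669026 148.07860861] [ 0.20782444 -0.22830831 -0.12387455]
```

Run:
```python
from h import *
m=[]
env.move_l([479.5,67.5,144.5],rate=50)   # tips about 4.5 above the face
for i in range(13):
    m.append(mark());env.hold(.45)
for x in m:print(x)
t=np.array([x[0] for x in m]);a=np.unwrap([x[1] for x in m],period=360)
p=np.polyfit(t-t[-1],a,2);print(p,np.round(a-np.polyval(p,t-t[-1]),1),T(),env.read_state()["tool_pos"],env.read_state()["force"])
```

```text
(8.6167, np.float64(21.33635375373529), 69)
(9.1167, np.float64(114.87068602236596), 62)
(9.6167, np.float64(204.07969959403974), 37)
(10.1167, np.float64(289.9249237651378), 49)
(10.6167, np.float64(12.545836104751299), 65)
(11.1167, np.float64(91.0170819196871), 67)
(11.6167, np.float64(165.61555089732968), 34)
(12.1167, np.float64(237.6727400286631), 42)
(12.6167, np.float64(306.49172129686974), 52)
(13.1167, np.float64(12.595228971071101), 65)
(13.6167, np.float64(75.32674070460546), 67)
(14.1167, np.float64(135.29576190689534), 63)
(14.6167, np.float64(193.5554824973613), 20)
[ -6.50608897 109.12815475 911.81271542] [-1.5  0.1  0.6  0.9  1.3  0.9 -0.3 -0.7 -1.  -0.9 -0.9 -0.3  1.7] 15.1167 [479.49649659  67.49251671 144.48921249] [-0.53335571  0.20767336  0.08287312]
```

Run:
```python
from h import *
env.hold(.66)
m=[mark()]
hit=env.move_l([479.5,67.5,137.3],rate=32,f_stop=5);s=env.read_state()
m+=[mark()];s2=env.read_state()
env.hold(.15);m+=[mark()]
for x in m:print(x)
for q in(s,s2,env.read_state()):print(hit,q["time_s"],q["tool_pos"],q["force"])
```

```text
(15.775, np.float64(315.84436214030416), 52)
(16.1, np.float64(339.81475064271643), 60)
(16.3, np.float64(339.57756379581895), 59)
True 16.1 [479.77931144  67.28664692 137.68143213] [-0.739834    0.41297777  8.29659098]
True 16.15 [479.75811683  67.36769808 137.82266474] [-0.95338178 -0.93840162  6.82717825]
True 16.35 [479.75469954  67.4040466  137.98873799] [-1.06641303 -0.19735422  7.08442402]
```

Run:
```python
from h import *
print(mark())
for d in(7,14,20):
    f=np.radians(d);env.move_l([577-97.3*np.cos(f),67.5-97.3*np.sin(f),138],rate=35);s=env.read_state();print(d,s["tool_pos"],s["force"])
env.hold(.3);print(mark())
im=viewer.camera("top");P=find(im,"red","top",60,C,78,118);d=P.mean(0)-C;print("top",len(P),P.mean(0),np.degrees(np.arctan2(d[1],d[0])))
cv2.imwrite("pics/p3.png",cv2.resize(im[130:230,175:285],None,fx=4,fy=4,interpolation=cv2.INTER_NEAREST))
```

```text
(16.35, np.float64(339.4202342844505), 57)
7 [480.90304365  55.55885285 138.20719602] [-0.27647258 -0.29066439  5.89177623]
14 [483.24484829  43.87249966 138.25803387] [-0.4063118   0.23040023  6.45430161]
20 [486.31390616  34.10093175 138.29378376] [0.32537718 0.47118752 6.03128169]
(18.1167, np.float64(358.976562974439), 54)
top 38 [675.15239632  64.1068786 ] -1.9799225752057328
```

View pics/p3.png

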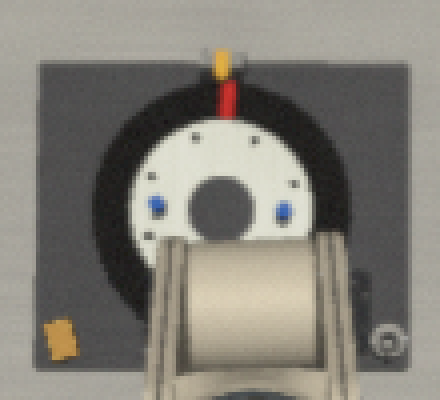

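The mark at (228,98) sits about 2° clockwise (right) of the pointer at (222,66), and the finger is still resting on the rim. I'll nudge it 2° further.

Run:
```python
from h import *
f=np.radians(22.2);env.move_l([577-97.3*np.cos(f),67.5-97.3*np.sin(f),138],rate=20)
env.hold(.3)
p=env.read_state()["tool_pos"];env.move_l([p[0],p[1],175],rate=40)
env.reach([430,-60,260],Q);env.hold(.3)
for k in(0,1):
    im=viewer.camera("top")
    for n,z,a,b in(("red",60,78,118),("yellow",71,95,145)):
        P=find(im,n,"top",z,C,a,b);d=P.mean(0)-C;print(n,len(P),P.mean(0),np.degrees(np.arctan2(d[1],d[0])))
    Pb=find(im,"blue","top",75,C,30,80);A=Pb[Pb[:,1]>C[1]].mean(0);B=Pb[Pb[:,1]<C[1]].mean(0);e=A-B;print("pins->mark",np.degrees(np.arctan2(e[1],e[0]))-90, mark())
    env.hold(.7)
cv2.imwrite("pics/p4.png",cv2.resize(im[130:230,175:285],None,fx=4,fy=4,interpolation=cv2.INTER_NEAREST))
print(T(),env.read_state()["force"])
```

```text
red 34 [675.49564468  66.88144493] -0.3598141713790729
yellow 22 [702.14774525  68.87653849] 0.6301884638767083
pins->mark -0.8675133838036544 (20.8833, np.float64(359.9754384749732), 58)
red 34 [675.49564468  66.88144493] -0.3598141713790729
yellow 22 [702.14774525  68.87653849] 0.6301884638767083
pins->mark -0.8675133838036544 (21.6833, np.float64(359.90199311898846), 55)
22.4333 [-4.52038676e-02 -5.68741941e-01 -3.38413650e-04]
```

View pics/p4.png

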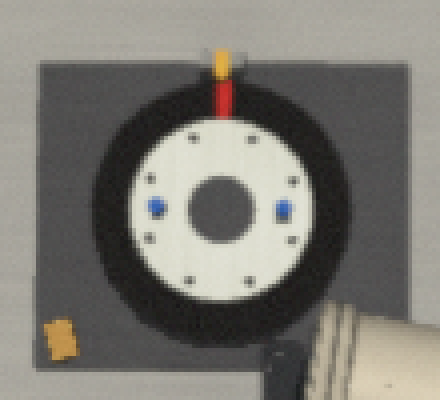

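The mark at (224,98) is now in front of the pointer at (222,66), within about 1°. The disc is still and the arm is clear, so I'm handing it in.

```bash
python3 -c "
from h import *
workorder.sign_off();print(T())"
```

```text
the job is handed in; nothing more can be done
the job is handed in; nothing more can be done
```

The turntable is parked with the red mark in front of the yellow pointer, and the job is handed in at about 22.5 s on the robot's clock (limit 64 s).

- **Flick:** I pushed pin_a with the closed fingertips while the mark was about 170° from the pointer. The disc then turned on its own at about 210°/s. I let it coast for nearly 10 s, by which time it had slowed to about 110°/s.
- **Brake:** I stopped it with a fingertip on the rim at about 7 to 8 N. First contact came with the mark an estimated 30° short of the pointer, and it stopped at about 20° short. That is inside the tenth of a turn allowed, though earlier than I had aimed.
- **Correction:** With the fingertip still on the rim at about 6 N, I drew the disc the remaining 20° or so, then a final 2° after a look from the top camera. I then lifted the finger and moved the arm clear.

**Last checks:**
- The disc did not move between two top-camera pictures about 0.8 s apart.
- The top camera put the mark at -0.4° by its red colour and -0.9° by the pins, against +0.6° for the pointer. That is about 1 to 1.5°, or 2 to 3 mm on the rim, short of the pointer.
- The scene camera read the mark at -0.1°. It read the pointer at -0.8° at the start, so the two cameras disagree by a degree or two.
- In the last picture the arm hid the weight, so I did not see it again after the move. The arm stayed well above it throughout.

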